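# Close up the crystal-press die set

## Robot

A 6-joint arm with a two-finger parallel gripper is mounted at the origin on the work surface. World frame = base frame: x ahead of the robot, y to its left, z up, the work surface at z = 0. Lengths are in mm, angles in rad, forces in N, time in s.
With the tool pointing down it reaches from about 350 to 875 mm from the base axis. Payload 4.2 kg.
Tool frame: the origin (TCP) lies at the very end of the fingers, on their centre line; the grasp point (between the pads) lies 19 mm behind it; z points along the fingers, y is the line along which they close (so a half turn about z gives the same grasp; the last joint's range is limited). The gripper opens to 85 mm and grips with 20 to 120 N. Pads are 22 mm wide; open, the fingers measure 114 mm over their backs; the gripper's body (76 mm by 85 mm) begins 54 mm behind the grasp point. The pads swing forward as they close: fully open they stand 13 mm farther back than shut.
Start: joints at [-0.938, 0.385, 0.008, 0, -1.194, -0.259], TCP at [228.236, -581.814, 231.312] pointing down, gripper open.
Joint ranges: [-3.14, 3.14], [-1.21, 2.06], [-1.07, 1.41], [-3.16, 2.05], [-2.99, -0.16], [-3.1, 3.1]. Speed limits (rad/s): [2.79, 2.79, 3.14, 3.14, 3.14, 3.14].

## Interface

Orientations are given as a unit quaternion [x, y, z, w].
In Python, from bench import read_state, get_image, camera_model, job_done gives the robot as it stands.
- The arm moves only by the shell command python3 -m handwheel 'ROWS'. ROWS is JSON, a list of rows, each a list of 7 numbers: the shift along the tool's x, y, z in m, then the turn, a rotation vector about the tool's x, y, z in rad, then the gripper's target within -1 to 1 (fully open at 1, half-way at 0, shut at -1). In form: [[dx, dy, dz, wx, wy, wz, jaw], ...]. A call has 1 to 10 rows; each row is the pose to reach, as a shift and turn from the pose commanded when the call began, along the tool's axes at that moment; what a row does not reach only later rows make up. A row lasts 1/8 s, in which the tool goes at most 62.5 mm and 10.7 degrees, less where a joint would pass 70% of its speed; a pose out of reach is approached as far as the arm can. A call with a gripper value outside its range is refused whole. The fingers move at their own pace and stop on an object; the grip force is fixed at half the most. Time passes only in rows, so rows that repeat a pose let the fingers close. It gives the time, the measured TCP pose, the force, the opening and the grip force at its end, in the units of the state.
- read_state(): the state, without advancing time (a new reading comes with each control period).
- get_image(name): name is "scene" or "side" or "wrist"; returns (picture, depth): 384x512x3 uint8, blue, green, red; 384x512 float32, mm along the optical axis (not along the pixel's ray), 0 where there is no reading.
- camera_model(name): a dict with "K" (3x3 intrinsics, pixels), "rvec" (rotation vector, rad) and "tvec" (3), from world to camera coordinates, as OpenCV has them; the wrist camera has in their place "hand_eye" (4x4, takes a point from camera to tool coordinates, whose origin is the TCP and whose axes are the flange's). Camera axes: x right, y down, z forward; pixel columns grow to the right and rows downward; lengths in mm; the calibration is good to about 2 mm. The wrist camera is an equidistant fisheye: a pixel r from the principal point sees the ray r / f radians off the axis. A picture is of the moment at which its call begins: read the wrist's pose just before it. camera_model takes no time and is no camera call.
- job_done(): hands the job in; it is judged then, once.
The state is a dict: "clock": time; "joints": joint angles; "joint_vel": joint speeds; "joint_efforts": joint torques, N m; "position": TCP position; "ee_rot": TCP orientation; "contact_force": force on the tool from outside, world axes, zero at the start; "wrist_torque": the same for the moment, N m; "gripper_width": finger opening in mm; "grasp_force": force on a finger pad.
Only numpy, scipy, OpenCV 4.12 (cv2) and the standard library are available. Lean on these libraries where they do the work, as an engineer would, in place of code of your own. Each camera call takes 0.05 s, during which the arm holds its last target. There are 200 camera calls.

## Task

Pack up the press's blue die set on its base tray, right where that stands on the yellow mat: first stack on it the die tray whose lugs match its notches, turned so that all the lugs drop fully home, then close the stack with the lid in the same way. Lower each piece on gently rather than dropping it or forcing it down, and leave the grey tray of the other make, whose lugs do not fit, and everything else where it is.

Things in the scene. Friction and masses are not known exactly. Their poses are not given: they have to be found in the camera images.
- base_tray: Bottom tray of the set: blue open box 120 x 64 x 46 mm (x, y, z), flat underside, 5 mm walls, two large white dies inside (below the notches); loose, 0.45 kg, on the mat. Origin: centre of its underside; x to the key end, z up. Rim notches 10 mm deep, cut through the wall: one 28 mm wide mid +x end wall, one 20 mm long in each long wall at x = -36 mm; none in the -x end wall.
- die_tray: Matching die tray: blue, 120 x 64 x 46 mm with lugs, 0.22 kg, three smaller white dies; box 8 to 46 mm up, same three rim notches as the base tray. Stands on three 8 mm long lugs under the walls: 24 mm wide mid +x end, 16 mm at x = -36 mm in each long side (tips 4 mm narrower). Origin: centre of the plane of the lug tips; x to the key end. Home: x axes agree, origin 38 mm above the base tray's.
- die_tray_grip (a point): Point in the middle of the die tray, 26 mm above its origin, axes as the tray's. The plain long walls can be gripped here from above, across the 64 mm width (along y), clear of lugs and notches. Turned end for end, the tray's lugs ride on the rim below, 8 mm too high.
- set_lid: Lid of the set: flat blue plate 120 x 64 x 6 mm (8 to 14 mm up), 0.13 kg, no notches, on the same three lugs as the die tray's (8 mm long; wide one at the +x end). Upright grip bar on top along x over the centre: 70 mm long, 16 mm thick (y), 14 to 48 mm up. Origin: centre of the plane of the lug tips; x to the key end. Home: x axes agree, origin 38 mm above the die tray's.
- set_lid_grip (a point): Point in the lid's grip bar, on its centre line, 36 mm above the lid's origin (12 mm below the bar's top), axes as the lid's: grip here from above across the 16 mm thickness (along y).
- odd_tray: Tray of another make, leave alone: grey, outer size as the die tray (120 x 64 x 46 mm with lugs), three white dies, but four 10 mm lugs under the end walls near the corners and four 14 mm notches above them, two in each end wall. It does not nest on the blue set. Origin: centre of the plane of the lug tips.
- mat: Yellow silicone mat, 400 (x) x 620 (y) x 3 mm, fixed flat on the worktop; the four pieces above stand on it. Left of the robot, 0.45 m or more to the side, stands the fixed steel press, 284 mm tall with its lever; left of the mat stands the open cedar watch box, fixed, lid up to 0.29 m high, its near side 65 mm or more from the mat. Origin: centre of its underside.
- loupe: Chrome loupe, 36 mm across and 36 mm high, loose, left of the mat near the robot. Origin: centre of its underside. Bystander.
- crystal_tray: Clear plastic tray, 150 x 110 x 28 mm, with watch crystals in it, loose, to the right of the mat. Origin: centre of its underside. Bystander.
- tweezers: Steel tweezers, 135 mm long, 7 mm high, loose, right of the mat near the robot. Origin: mid length. Bystander.
- driver_stand: Round screwdriver stand, fixed, 100 mm across and 116 mm tall, right of the mat. Origin: centre of its underside. Obstacle.
Not all that is in view belongs to the job. Leave any pink look-alike of the set_lid alone.

How it is judged:
By the outcome, as a careful person would: the job done as asked, in the order asked, and still so for the second after the job is handed in, with the robot touching nothing.
It also fails if it takes over 58 s, if anything falls off the work surface, if the arm or the gripper's body presses on something with over 40 N, if the wrist force passes 120 N, or if a joint passes its speed limit or range.

## Working session

There is one attempt and no reset: what is moved stays moved. The work goes in short steps, Python scripts to look and compute and a shell command to move; the robot and the scene stay as the last step left them, time stands still between calls to the robot, and variables do not carry over. Pictures are saved under pics/ and viewed, at most 11 in all, crops included, and the job is handed in when it is done.

```bash
ls; mkdir -p pics; python3 - <<'E'
from bench import *
import cv2,numpy as np
print(read_state())
for n in("scene","side"):
    im,d=get_image(n); cv2.imwrite(f"pics/{n}0.png",im); np.save(f"{n}0.npy",d); print(camera_model(n))
print(camera_model("wrist"))
E
```

```text
pics
{'clock': 0.0, 'joints': array([-9.38439753e-01,  3.85576364e-01,  6.59218330e-03, -5.46000003e-04,
       -1.19395102e+00, -2.58599859e-01]), 'joint_vel': array([-2.64833672e-04,  5.51492125e-05, -5.79110086e-04,  5.99665795e-04,
        1.82801068e-03, -1.71257099e-03]), 'joint_efforts': array([ 1.07329520e-04, -3.92294168e+01,  1.88404101e+01,  4.18628410e+00,
       -4.57893329e-03,  3.68722951e-06]), 'position': array([ 228.01033087, -581.29084865,  230.18946362]), 'ee_rot': array([-1.85693422e-01,  9.82607116e-01,  1.07439514e-03, -2.31835570e-04]), 'contact_force': array([ 0.04764078, -0.56674533,  0.5645495 ]), 'wrist_torque': array([-0.02936059,  0.06615383, -0.00911141]), 'grasp_force': 0.0, 'gripper_width': 85.14235907826536}
{'K': array([[496.92617207,   0.        , 250.28699918],
       [  0.        , 496.92617207, 191.98616044],
       [  0.        ,   0.        ,   1.        ]]), 'rvec': array([ 0.85304624,  2.40979001, -1.23457571]), 'tvec': array([ 453.82345227,  -27.91697635, 1966.4604162 ])}
{'K': array([[347.37525394,   0.        , 252.00773665],
       [  0.        , 347.37525394, 190.80665184],
       [  0.        ,   0.        ,   1.        ]]), 'rvec': array([ 0.50676131, -2.52151385,  1.41971053]), 'tvec': array([359.79730798, 236.4789693 , 827.4340107 ])}
{'K': array([[297.31863964,   0.        , 254.41735416],
       [  0.        , 297.31863964, 192.89378371],
       [  0.        ,   0.        ,   1.        ]]), 'hand_eye': array([[-1.68835853e-03, -9.63446037e-01, -2.67897151e-01,
         6.74251313e+01],
       [ 9.99998362e-01, -1.45187719e-03, -1.08082688e-03,
         4.33562775e-01],
       [ 6.52364608e-04, -2.67898537e-01,  9.63446910e-01,
        -1.42091578e+02],
       [ 0.00000000e+00,  0.00000000e+00,  0.00000000e+00,
         1.00000000e+00]])}
```

View pics/scene0.png

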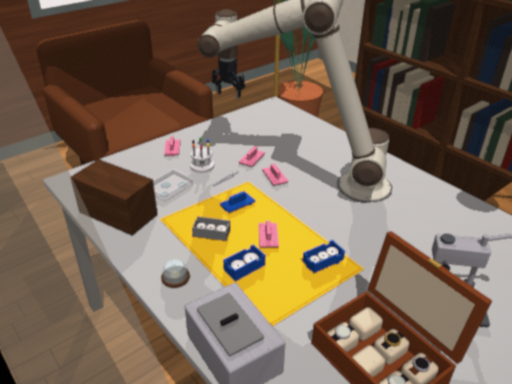

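View pics/side0.png

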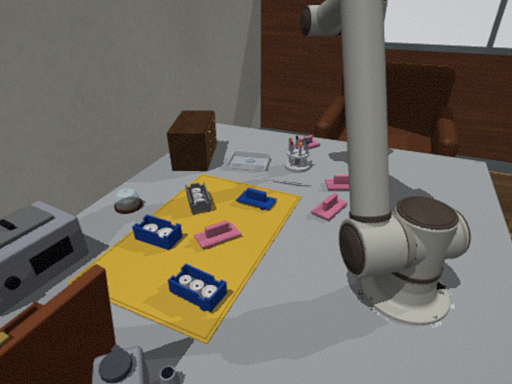

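The scene picture shows the base tray (two dies) at (244,263), the die tray (three dies) at (323,256), the blue lid at (238,202), the grey tray at (211,229) and a pink look-alike at (268,235). The side picture agrees.

```bash
cat > h.py <<'E'
from bench import *
import cv2,numpy as np
from scipy.spatial.transform import Rotation as R
def world(name,im,d):
    c=camera_model(name);K=c["K"];v,u=np.mgrid[:384,:512]
    x=(u-K[0,2])/K[0,0];y=(v-K[1,2])/K[1,1]
    if name!="wrist":
        P=np.stack([x*d,y*d,d],-1).reshape(-1,3)
        return ((P-c["tvec"])@R.from_rotvec(c["rvec"]).as_matrix()).reshape(384,512,3)
    r=np.hypot(x,y);s=np.where(r>1e-6,np.tan(r)/np.maximum(r,1e-9),1)
    P=np.stack([x*s*d,y*s*d,d],-1).reshape(-1,3)
    return P,c["hand_eye"]
def wristworld(im,d,st):
    P,H=world("wrist",im,d)
    T=P@H[:3,:3].T+H[:3,3]
    return (T@R.from_quat(st["ee_rot"]).as_matrix().T+st["position"]).reshape(384,512,3)
def blue(im):
    h=cv2.cvtColor(im,cv2.COLOR_BGR2HSV)
    return cv2.inRange(h,(105,120,40),(130,255,255))
E
python3 - <<'E'
from h import *
for n in("scene","side"):
    im=cv2.imread(f"pics/{n}0.png");d=np.load(f"{n}0.npy");W=world(n,im,d)
    k,l,s,c=cv2.connectedComponentsWithStats(blue(im))
    for i in range(1,k):
        if s[i,4]<100: continue
        m=(l==i)&(d>0);p=W[m];z=np.percentile(p[:,2],[2,50,95])
        t=p[p[:,2]>z[2]-8]
        print(n,c[i].round(),s[i,4],z.round(),np.median(p,0).round(),[np.round(q,1) for q in cv2.minAreaRect(p[:,:2].astype(np.float32))],[np.round(q,1) for q in cv2.minAreaRect(t[:,:2].astype(np.float32))])
    h=cv2.cvtColor(im,cv2.COLOR_BGR2HSV)
    m=(cv2.inRange(h,(20,150,120),(35,255,255))>0)&(d>0)
    print('mat',cv2.minAreaRect(W[m][:,:2].astype(np.float32)))
E
```

```text
scene [489.  64.] 416 [119. 204. 280.] [-1035.  -124.   204.] [array([-1036.2,  -124.5]), array([76.9, 44.2]), np.float64(88.0)] [array([-1030. ,  -123.6]), array([43.6, 59. ]), np.float64(18.1)]
scene [377.  96.] 113 [-270. -191. -120.] [-1035.  -758.  -191.] [array([-1037.,  -761.]), array([71.3, 27.2]), np.float64(41.2)] [array([-1028.9,  -757.4]), array([31.3, 20.4]), np.float64(62.7)]
scene [476. 138.] 281 [-280. -196. -121.] [-1034.   -83.  -196.] [array([-1034. ,   -79.1]), array([49.6, 67.5]), np.float64(11.2)] [array([-1032.9,   -74.7]), array([37.7, 62.3]), np.float64(3.6)]
scene [237. 202.] 337 [11. 19. 49.] [ 481. -209.   19.] [array([ 474.5, -211. ]), array([ 60.8, 116.2]), np.float64(85.8)] [array([ 473.2, -210.9]), array([14. , 63.7]), np.float64(86.6)]
scene [323. 257.] 478 [12. 33. 47.] [457. 220.  33.] [array([446.4, 201.8]), array([ 70.1, 124.3]), np.float64(81.5)] [array([446.8, 202.5]), array([ 67.5, 124.8]), np.float64(82.3)]
scene [244. 264.] 531 [ 9. 31. 46.] [669.  89.  31.] [array([659.2,  62.2]), array([ 69.3, 120.9]), np.float64(88.3)] [array([659.9,  62.9]), array([ 66. , 119.8]), np.float64(89.6)]
mat ((556.0916748046875, 22.80279541015625), (1078.6197509765625, 436.5095520019531), 83.99087524414062)
side [256. 199.] 469 [13. 20. 51.] [ 462. -208.   20.] [array([ 466.1, -212.3]), array([ 61.7, 118.5]), np.float64(88.2)] [array([ 466.5, -210.9]), array([12.4, 66.2]), np.float64(84.1)]
side [157. 233.] 841 [ 8. 33. 50.] [650.  90.  33.] [array([654. ,  63.1]), array([ 66.5, 121. ]), np.float64(88.0)] [array([654.3,  63.8]), array([ 62.9, 119.8]), np.float64(89.4)]
side [198. 288.] 1122 [13. 36. 50.] [436. 224.  36.] [array([441.6, 203.1]), array([ 63.8, 122. ]), np.float64(82.3)] [array([441.8, 203.4]), array([ 62.2, 121.9]), np.float64(82.4)]
mat ((551.1012573242188, 31.725982666015625), (1050.191650390625, 405.8548889160156), 88.93557739257812)
```

```bash
python3 -m handwheel '[[-0.462,0.378,-0.07,0,0,0.45,1],[-0.462,0.378,-0.07,0,0,0.45,1],[-0.462,0.378,-0.07,0,0,0.45,1],[-0.462,0.378,-0.07,0,0,0.45,1],[-0.462,0.378,-0.07,0,0,0.45,1],[-0.462,0.378,-0.07,0,0,0.45,1],[-0.462,0.378,-0.07,0,0,0.45,1],[-0.462,0.378,-0.07,0,0,0.45,1],[-0.462,0.378,-0.07,0,0,0.45,1],[-0.462,0.378,-0.07,0,0,0.45,1]]'
python3 -m handwheel '[[0,0,0,0,0,0,1],[0,0,0,0,0,0,1]]'
cat >> h.py <<'E'
def look(tag):
    st=read_state();im,d=get_image("wrist");cv2.imwrite(f"pics/{tag}.png",cv2.resize(im,(800,600),interpolation=cv2.INTER_CUBIC))
    W=wristworld(im,d,st);np.savez(tag,im=im,W=W);print("pos",st["position"].round(1),"R",R.from_quat(st["ee_rot"]).as_matrix().round(4).tolist(),"j",st["joints"].round(2))
    k,l,s,c=cv2.connectedComponentsWithStats(blue(im))
    for i in range(1,k):
        if s[i,4]<500: continue
        p=W[(l==i)&(d>0)];z=np.percentile(p[:,2],[2,50,95]);t=p[p[:,2]>z[2]-5]
        print(c[i].round(),s[i,4],z.round(1),[[np.round(q,1).tolist() for q in cv2.minAreaRect(a[:,:2].astype(np.float32))] for a in(p,t)])
    return im,d,W,st
E
python3 -c "
from h import *
look('w1')"
```

```text
clock: 1.35
position: [521.0, -58.8, 301.3]
ee_rot: [0.037, 0.999, 0.0, -0.0]
contact_force: [0.3, -1.2, 0.2]
gripper_width: 85.5
grasp_force: 0.0
clock: 1.6
position: [519.8, -61.3, 300.7]
ee_rot: [0.038, 0.999, -0.0, -0.001]
contact_force: [-0.7, -0.7, -0.3]
gripper_width: 85.3
grasp_force: 0.0
pos [519.8 -61.3 300.7] R [[-0.9971, 0.0759, -0.0015], [0.0759, 0.9971, -0.0001], [0.0015, -0.0002, -1.0]] j [ 0.19  0.17 -0.12 -0.   -1.29 -1.84]
[149. 134.] 3108 [14.9 17.3 50.6] [[[467.6, -215.4], [64.9, 119.1], 86.6], [[467.1, -215.4], [16.6, 69.3], 87.7]]
```

View pics/w1.png

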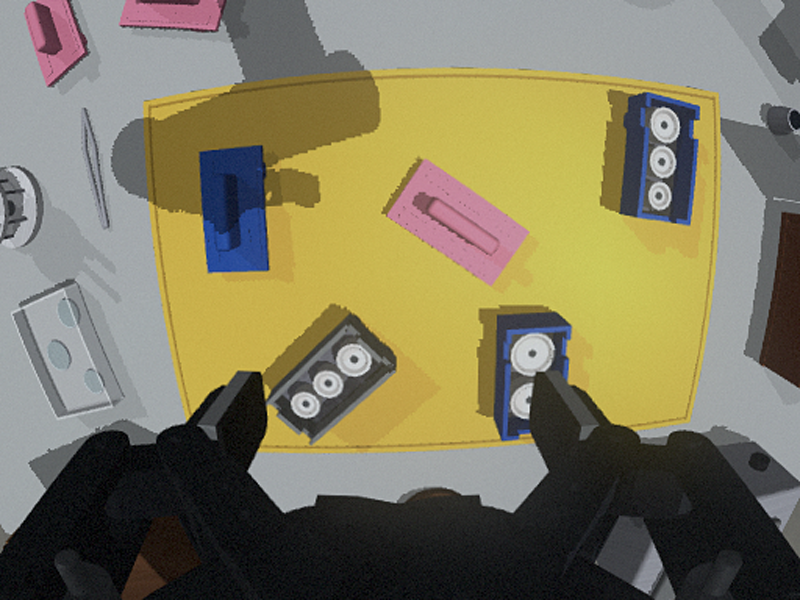

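The wrist view shows the blue lid at (235,210), the base at (535,375), the die tray at (660,160), the grey tray at (333,380) and the pink look-alike at (457,222). I need enlarged crops to see the notches and lugs.

```bash
python3 - <<'E'
from h import *
z=np.load('w1.npz');im=z['im']
c=[im[y:y+95,x:x+65] for x,y in((120,85),(308,190),(393,52))]
o=np.hstack([cv2.resize(cv2.convertScaleAbs(a,alpha=1.6,beta=20),(260,380),interpolation=cv2.INTER_CUBIC) for a in c]);cv2.imwrite('pics/c1.png',o)
h=cv2.cvtColor(im,cv2.COLOR_BGR2HSV);print(h[103,404],h[110,404],h[210,322],h[145,420],h[60,430])
E
```

```text
[120  55  69] [118  54  66] [120  38  68] [ 24 149 198] [ 25 147 199]
```

View pics/c1.png

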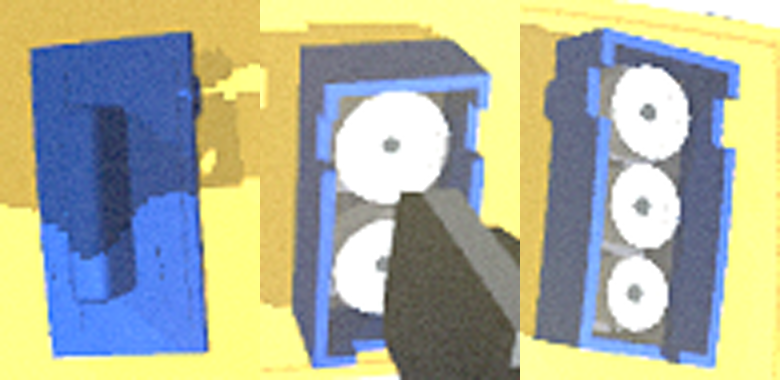

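All three pieces are the same way round. The key-end notch is at the bottom (world +x) and the side notches and lug are near the top. I'll measure the base from close by first, then the die tray.

```bash
python3 -m handwheel '[[-0.175,0.138,0.15,0,0,-0.06,1],[-0.175,0.138,0.15,0,0,-0.06,1],[-0.175,0.138,0.15,0,0,-0.06,1],[-0.175,0.138,0.15,0,0,-0.06,1],[-0.175,0.138,0.15,0,0,-0.06,1],[-0.175,0.138,0.15,0,0,-0.06,1],[-0.175,0.138,0.15,0,0,-0.06,1]]'
cat >> h.py <<'E'
def rim(tag,x,y,z0,z1,rad=85):
    st=read_state();im,d=get_image("wrist");W=wristworld(im,d,st);np.savez(tag,im=im,W=W)
    cv2.imwrite(f"pics/{tag}.png",cv2.resize(im,(800,600),interpolation=cv2.INTER_CUBIC))
    m=(d>0)&(W[...,2]>z0)&(W[...,2]<z1)&(np.hypot(W[...,0]-x,W[...,1]-y)<rad)
    k,l,s,c=cv2.connectedComponentsWithStats(cv2.dilate(m.astype(np.uint8),np.ones((5,5))))
    p=W[m]
    print("pos",st["position"].round(1),"toolx deg",np.degrees(np.arctan2(*R.from_quat(st["ee_rot"]).as_matrix()[[1,0],[0,0]])).round(2))
    (cx,cy),(w,h),a=cv2.minAreaRect(p[:,:2].astype(np.float32))
    if w<h:a-=90
    u=(np.degrees(1)*0+a)*np.pi/180;e=np.array([[np.cos(u),np.sin(u)],[-np.sin(u),np.cos(u)]])
    q=(p[:,:2]-[cx,cy])@e.T;lo,hi=np.percentile(q,[.7,99.3],0);print("rect",cx,cy,w,h,"deg",a,"trim centre",(np.array([cx,cy])+(lo+hi)/2@e).round(1),"size",(hi-lo).round(1),"n",len(p),"z",np.median(p[:,2]).round(1))
    L=[]
    for s in(-1,1): # long walls line fit
        b=q[(abs(q[:,1]-s*30)<6)&(abs(q[:,0])<50)]
        if len(b)>50: f=np.polyfit(b[:,0],b[:,1],1);L.append((np.degrees(f[0]).round(2),f[1].round(2),len(b)))
    print("walls",L)
    return W,im
E
python3 -c "
from h import *
rim('base1',657,63,42,55)"
```

```text
clock: 2.52
position: [705.1, 61.8, 153.3]
ee_rot: [0.009, 1.0, 0.0, 0.001]
contact_force: [0.5, -0.1, 0.3]
gripper_width: 85.3
grasp_force: 0.0
pos [705.1  61.8 153.3] toolx deg 179.01
rect 655.530029296875 63.035865783691406 64.67627716064453 120.3102798461914 deg -1.8588943481445312 trim centre [655.6  63.1] size [119.   64.2] n 2220 z 48.4
walls [(np.float64(-0.01), np.float64(-29.3), 642), (np.float64(0.31), np.float64(29.19), 643)]
```

View pics/base1.png

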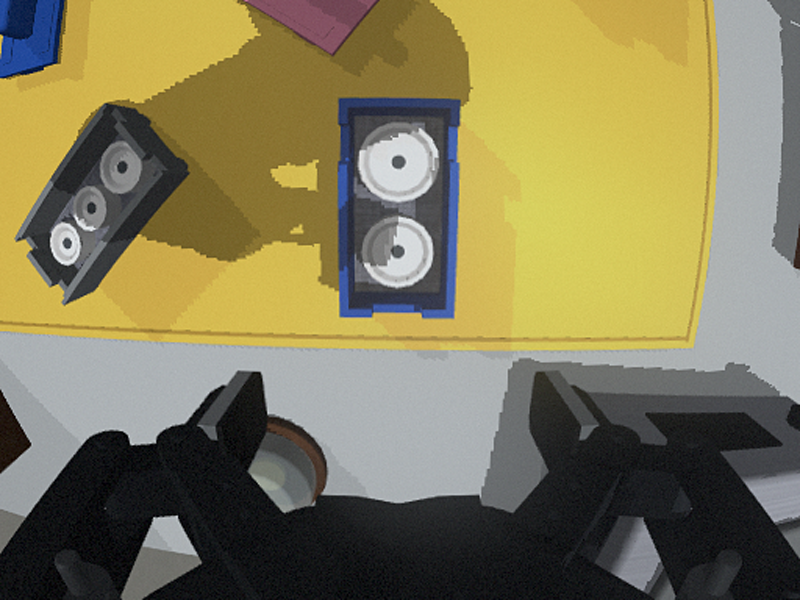

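The base shows clearly at (400,208), notches as expected: centre (655.5,63), about −1.7°. Next the die tray.

```bash
python3 -m handwheel '[[0.216,0.13,0.003,0,0,0.12,1],[0.216,0.13,0.003,0,0,0.12,1],[0.216,0.13,0.003,0,0,0.12,1],[0.216,0.13,0.003,0,0,0.12,1],[0.216,0.13,0.003,0,0,0.12,1],[0.216,0.13,0.003,0,0,0.12,1]]'
python3 -c "
from h import *
rim('die1',443,203,42,55)"
```

```text
clock: 3.32
position: [491.8, 196.6, 150.2]
ee_rot: [0.068, 0.998, 0.001, 0.002]
contact_force: [0.7, 0.2, -0.1]
gripper_width: 85.5
grasp_force: 0.0
pos [491.8 196.6 150.2] toolx deg 172.23
rect 441.5397644042969 202.72219848632812 64.564453125 119.42815399169922 deg -7.728553771972656 trim centre [441.5 202.8] size [118.7  64. ] n 2285 z 48.4
walls [(np.float64(-0.23), np.float64(-29.14), 657), (np.float64(0.0), np.float64(29.37), 644)]
```

```bash
python3 -m handwheel '[[0.051,-0.001,0,0,0,0,1],[0.051,-0.001,0.05,0,0,0,1],[0.051,-0.001,0.09,0,0,0,1],[0.051,-0.001,0.12,0,0,0,1],[0.051,-0.001,0.14,0,0,0,1],[0.051,-0.001,0.14,0,0,0,1],[0.051,-0.001,0.14,0,0,0,-1],[0.051,-0.001,0.14,0,0,0,-1],[0.051,-0.001,0.14,0,0,0,-1],[0.051,-0.001,0.14,0,0,0,-1]]'
```

```text
clock: 4.62
position: [441.8, 203.0, 9.5]
ee_rot: [0.068, 0.998, 0.001, 0.001]
contact_force: [2.2, -2.1, 6.9]
gripper_width: 63.7
grasp_force: 66.4
```

```bash
python3 -m handwheel '[[0,0,-0.02,0,0,0,-1],[0,0,-0.05,0,0,0,-1],[0,0,-0.1,0,0,0,-1],[0,0,-0.13,0,0,0,-1],[0,0,-0.13,0,0,0,-1],[0,0,-0.13,0,0,0,-1]]'
python3 -c "
from h import *
rim('held1',441.5,203,165,190)"
```

```text
clock: 5.38
position: [439.4, 201.7, 136.8]
ee_rot: [0.068, 0.998, -0.001, -0.001]
contact_force: [-0.2, -0.4, -3.3]
gripper_width: 63.0
grasp_force: 66.8
pos [439.4 201.7 136.8] toolx deg 172.16
rect 421.9839172363281 204.35862731933594 102.73165893554688 106.17982482910156 deg -47.31941604614258 trim centre [419.8 205.6] size [96.  95.9] n 10253 z 175.7
walls [(np.float64(1.54), np.float64(-29.25), 1919), (np.float64(4.9), np.float64(32.1), 1354)]
```

View pics/held1.png

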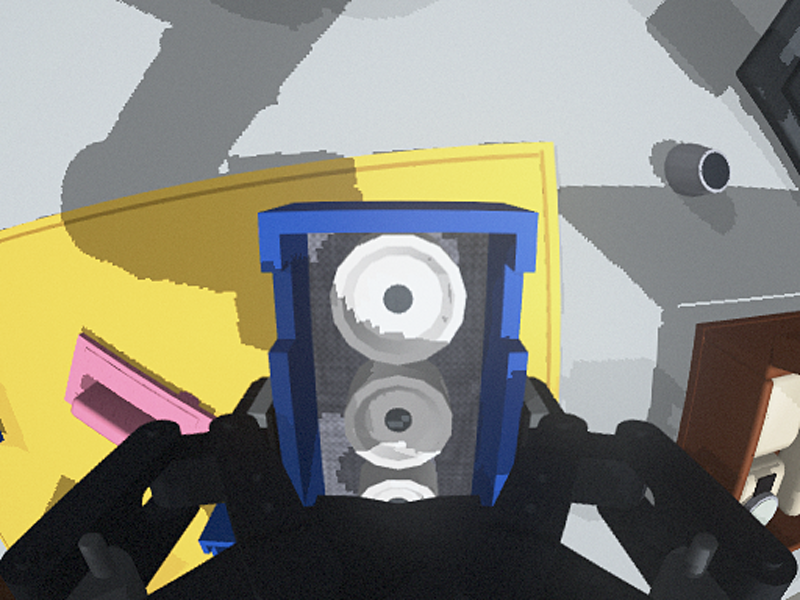

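The tray is held level. Its near end spans x 260–538 at row ~212. I'll measure the tray in the tool frame from its rim.

```bash
python3 - <<'E'
from h import *
z=np.load('held1.npz');W=z['W'];im=z['im']
st=read_state();Rm=R.from_quat(st["ee_rot"]).as_matrix()
T=(W-st["position"])@Rm
h=cv2.cvtColor(im,cv2.COLOR_BGR2HSV)
b=(h[...,0]>105)&(h[...,0]<130)&(h[...,1]>60)
zt=np.median(T[135:140,200:310,2]);print('rim z in tool',zt)
m=b&(abs(T[...,2]-zt)<4)&(T[...,0]>0)&(abs(T[...,1])<45)
p=T[m];print(len(p),np.percentile(p[:,0],[97,99,99.7]))
q=p[(p[:,0]>40)];print('y',np.percentile(q[:,1],[.3,1,99,99.7]))
for a,bb in((10,25),(40,55)):
    q=p[(p[:,0]>a)&(p[:,0]<bb)];print(a,np.percentile(q[:,1],[1,99]),np.median(q[q[:,1]<0,1]),np.median(q[q[:,1]>0,1]))
# angle: end edge
xs=[];ys=[]
for y in range(-26,27,4):
    s=p[abs(p[:,1]-y)<2]
    if len(s):xs.append(np.percentile(s[:,0],98));ys.append(y)
print('end edge deg',np.degrees(np.polyfit(ys,xs,1)[0]),np.mean(xs))
E
```

```text
rim z in tool -39.3120195515464
5184 [60.0978602  60.2250435  60.30865317]
y [-31.45121666 -31.08894428  32.04181478  32.36711731]
10 [-31.4538639   32.35183778] -28.541388113856165 29.4380453646338
40 [-31.41420817  32.39932959] -28.370092368338984 29.470717422840814
end edge deg -0.14372159249209165 60.149243032977786
```

```bash
python3 -m handwheel '[[-0.04,-0.02,0,0,0,-0.03,-1],[-0.09,-0.042,0,0,0,-0.06,-1],[-0.14,-0.065,0,0,0,-0.107,-1],[-0.19,-0.088,0,0,0,-0.107,-1],[-0.2332,-0.1083,0,0,0,-0.107,-1],[-0.2332,-0.1083,0.03,0,0,-0.107,-1],[-0.2332,-0.1083,0.06,0,0,-0.107,-1],[-0.2332,-0.1083,0.06,0,0,-0.107,-1],[-0.2332,-0.1083,0.06,0,0,-0.107,-1]]'
python3 -c "
from h import *
for i in range(1):
  s=read_state();print(s['position'],np.degrees(np.arctan2(*R.from_quat(s['ee_rot']).as_matrix()[[1,0],[0,0]])),R.from_quat(s['ee_rot']).as_matrix()[:,2])
im,d=get_image('side');cv2.imwrite('pics/s2.png',cv2.resize(im[170:300,80:260],(800,578),interpolation=cv2.INTER_CUBIC))"
```

```text
clock: 6.55
position: [657.4, 63.6, 78.2]
ee_rot: [0.014, 1.0, -0.0, -0.0]
contact_force: [-0.5, -0.3, -1.8]
gripper_width: 63.4
grasp_force: 66.7
[657.41606457  63.59614336  78.1805857 ] 178.36360377133323 [-2.05432606e-04 -6.62013793e-04 -9.99999760e-01]
```

View pics/s2.png

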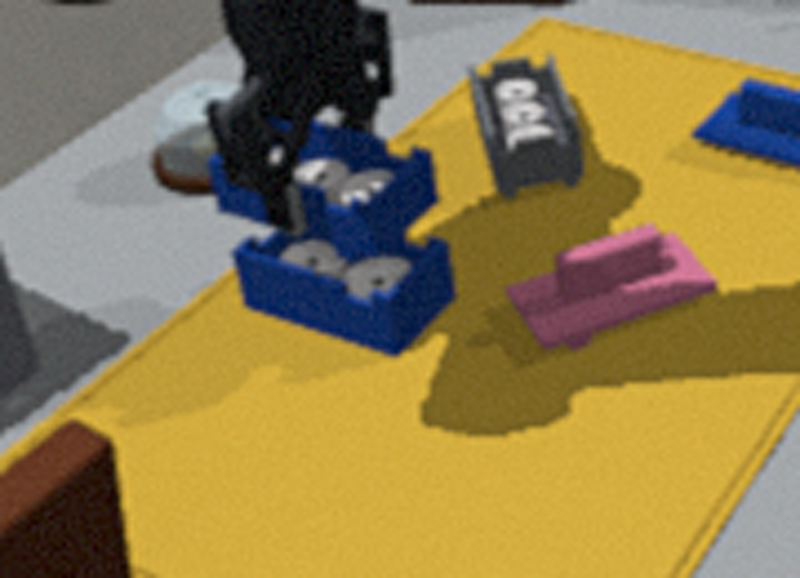

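The side view shows the tray hovering over the base, same way round. The reading is about 2 mm off target, so I'll hold still to see whether it settles.

```bash
for i in 1 2 3; do python3 -m handwheel '[[0,0,0,0,0,0,-1]]' | grep pos; done
```

```text
position: [657.9, 63.9, 79.8]
position: [657.5, 63.8, 79.4]
position: [657.3, 63.6, 78.9]
```

```bash
python3 - <<'E'
import numpy as np
from scipy.spatial.transform import Rotation as R
p=np.array([228.236,-581.814,231.312]);r=R.from_quat([-1.85693422e-01,9.82607116e-01,0,0])
for s,w in [((-462,378,-70),.45),((-175,138,150),-.06),((216,130,3),.12),((51,-1,140),0),((0,0,-130),0),((-233.2,-108.3,60),-.107)]:
    p=p+r.apply(s);r=r*R.from_rotvec([0,0,w]);M=r.as_matrix();print(p.round(1),np.degrees(np.arctan2(M[1,0],M[0,0])).round(2))
E
```

```text
[520.4 -61.3 301.3] 175.62
[705.5  62.9 151.3] 179.06
[491.6 196.5 148.3] 172.18
[441.  202.4   8.3] 172.18
[441.  202.4 138.3] 172.18
[657.3  63.4  78.3] 178.31
```

```bash
python3 -m handwheel '[[0.0017,-0.0008,0.012,0,0,0.003,-1],[0.0017,-0.0008,0.012,0,0,0.003,-1],[0.0017,-0.0008,0.012,0,0,0.003,-1]]'
cat > faces.py <<'E'
from h import *
s=read_state();print(s['position'])
u=np.radians(-1.7);e=np.array([[np.cos(u),np.sin(u)],[-np.sin(u),np.cos(u)]])
c0=np.array([655.5,63.])
for n in("side","scene"):
  F=[]
  for _ in range(3):
    im,d=get_image(n);W=world(n,im,d);h=cv2.cvtColor(im,cv2.COLOR_BGR2HSV)
    m=(d>0)&(h[...,0]>105)&(h[...,0]<130)&(h[...,1]>100);p=W[m];F.append(p[np.hypot(*(p[:,:2]-c0).T)<85])
  p=np.vstack(F);q=(p[:,:2]-c0)@e.T;z=p[:,2]
  import sys
  for a,b in eval(sys.argv[1]):
    g=(z>a)&(z<b)
    y=q[g&(abs(q[:,1]-32)<7)&(q[:,0]>-20)&(q[:,0]<50)];x=q[g&(abs(q[:,0]+60)<7)&(abs(q[:,1])<22)]
    print(n,(a,b),"yface",np.median(y[:,1]).round(2),len(y),np.degrees(np.polyfit(y[:,0],y[:,1],1)[0]).round(2) if len(y)>20 else'',"xface",np.median(x[:,0]).round(2) if len(x) else'',len(x))
E
python3 faces.py '[(12,34),(72,98)]'
```

```text
clock: 7.35
position: [655.3, 62.6, 65.9]
ee_rot: [0.016, 1.0, -0.0, -0.0]
contact_force: [0.1, 0.9, -3.3]
gripper_width: 63.3
grasp_force: 66.7
[655.3093786   62.64605094  65.93540632]
side (12, 34) yface 30.31 354 0.06 xface -59.91 193
side (72, 98) yface 30.67 213 -0.18 xface -60.06 258
scene (12, 34) yface 29.84 272 0.47 xface -55.18 15
scene (72, 98) yface 30.07 196 1.12 xface -54.69 10
```

Faces line up within 0.5 mm. I'll lower it gently.

```bash
python3 -m handwheel '[[0,0,0.004,0,0,0,-1],[0,0,0.008,0,0,0,-1],[0,0,0.011,0,0,0,-1],[0,0,0.013,0,0,0,-1],[0,0,0.013,0,0,0,-1]]'; python3 -m handwheel '[[0,0,0.0015,0,0,0,-1],[0,0,0.003,0,0,0,-1],[0,0,0.003,0,0,0,-1]]'
```

```text
clock: 8.28
position: [655.3, 62.7, 53.0]
ee_rot: [0.016, 1.0, -0.0, -0.0]
contact_force: [0.4, -0.5, -2.0]
gripper_width: 63.4
grasp_force: 66.7
clock: 8.65
position: [655.3, 62.7, 50.1]
ee_rot: [0.016, 1.0, -0.0, -0.0]
contact_force: [0.2, -0.0, -2.6]
gripper_width: 63.6
grasp_force: 66.7
```

```bash
for i in 1 2 3 4; do python3 -m handwheel '[[0,0,0.0005,0,0,0,-1],[0,0,0.001,0,0,0,-1],[0,0,0.001,0,0,0,-1]]' | grep -E 'pos|cont'; done
```

```text
position: [655.4, 62.7, 49.3]
contact_force: [-0.9, -0.4, -1.9]
position: [655.3, 62.7, 48.2]
contact_force: [1.0, -0.0, -2.3]
position: [655.4, 62.8, 47.6]
contact_force: [-2.0, 0.7, 0.2]
position: [655.4, 62.8, 47.6]
contact_force: [-4.2, -0.0, 6.0]
```

Contact at z 47.6, the expected home height. I'll ease off, open and rise.

```bash
python3 -m handwheel '[[0,0,-0.0012,0,0,0,-1],[0,0,-0.0012,0,0,0,0.8],[0,0,-0.0012,0,0,0,0.8],[0,0,-0.0012,0,0,0,0.8],[0,0,-0.03,0,0,0,0.8],[0,0,-0.07,0,0,0,0.8],[0,0,-0.12,0,0,0,0.8],[0,0,-0.12,0,0,0,0.8],[-0.05,0,-0.12,0,0,0,0.8],[-0.05,0,-0.12,0,0,0,0.8]]'
python3 faces.py '[(12,34),(58,74)]'
python3 -c "
from h import *
rim('stack1',655.5,63,76,95)"
```

```text
clock: 11.4
position: [706.7, 60.9, 163.7]
ee_rot: [0.017, 1.0, -0.0, -0.001]
contact_force: [-0.1, -0.3, 0.1]
gripper_width: 76.7
grasp_force: 0.0
[706.70300534  60.8820251  163.67186025]
side (12, 34) yface 30.3 349 0.37 xface -59.99 204
side (58, 74) yface 30.6 271 -0.1 xface -60.19 154
scene (12, 34) yface 29.98 257 -0.07 xface  0
scene (58, 74) yface 30.25 210 -0.19 xface -55.1 31
pos [704.7  61.2 166.5] toolx deg 178.17
rect 655.5072631835938 63.11402130126953 64.80850219726562 119.96347045898438 deg -1.9194183349609375 trim centre [655.3  63.2] size [118.9  64.1] n 3409 z 86.1
walls [(np.float64(0.05), np.float64(-29.08), 974), (np.float64(-0.05), np.float64(29.17), 969)]
```

View pics/stack1.png

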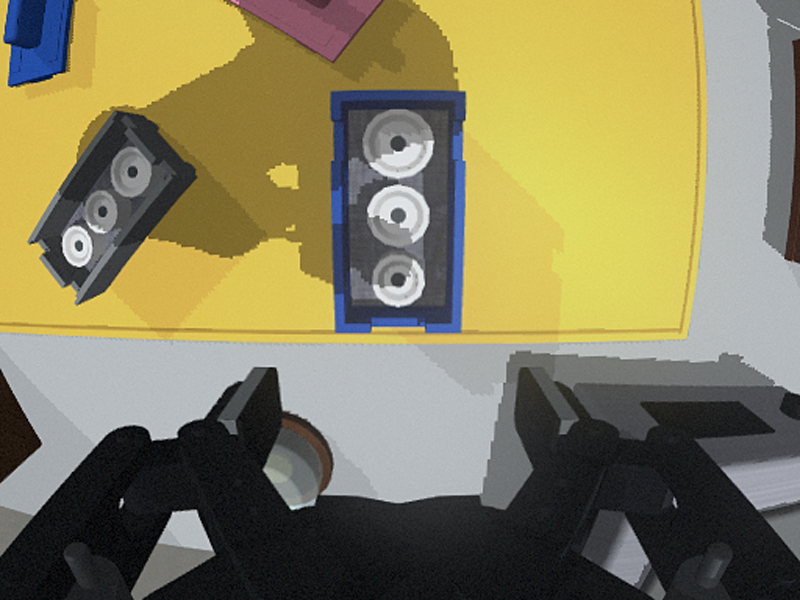

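The stack view shows the tray seated over the base at (400,212). The rim is 37.7 mm above the base's, which is home. Now the lid.

```bash
python3 -m handwheel '[[0.18,-0.285,0,0,0,0.03,0],[0.18,-0.285,0,0,0,0.03,0],[0.18,-0.285,0,0,0,0.03,0],[0.18,-0.285,0,0,0,0.03,0],[0.18,-0.285,0,0,0,0.03,0],[0.18,-0.285,0,0,0,0.03,0],[0.18,-0.285,0,0,0,0.03,0],[0.18,-0.285,0,0,0,0.03,0],[0.18,-0.285,0,0,0,0.03,0]]'
python3 - <<'E'
from h import *
W,im=rim('lid1',467.6,-215.4,12,22)
p=W[(W[...,2]>44)&(W[...,2]<58)&(np.hypot(W[...,0]-467.6,W[...,1]+215.4)<60)]
print(cv2.minAreaRect(p[:,:2].astype(np.float32)),np.median(p[:,2]))
E
```

```text
clock: 12.88
position: [516.9, -217.0, 166.4]
ee_rot: [0.03, 1.0, 0.0, 0.0]
contact_force: [0.2, 0.4, 0.4]
gripper_width: 42.7
grasp_force: 0.0
pos [ 516.9 -217.   166.4] toolx deg 176.52
rect 467.275146484375 -215.67782592773438 64.6050033569336 119.18329620361328 deg -3.2661972045898438 trim centre [ 467.5 -215.7] size [117.8  63.6] n 6289 z 16.8
walls [(np.float64(-0.25), np.float64(-28.02), 805), (np.float64(0.06), np.float64(27.92), 828)]
((467.5421447753906, -215.77743530273438), (15.876312255859375, 68.48309326171875), 86.58797454833984) 50.0006343982658
```

View pics/lid1.png

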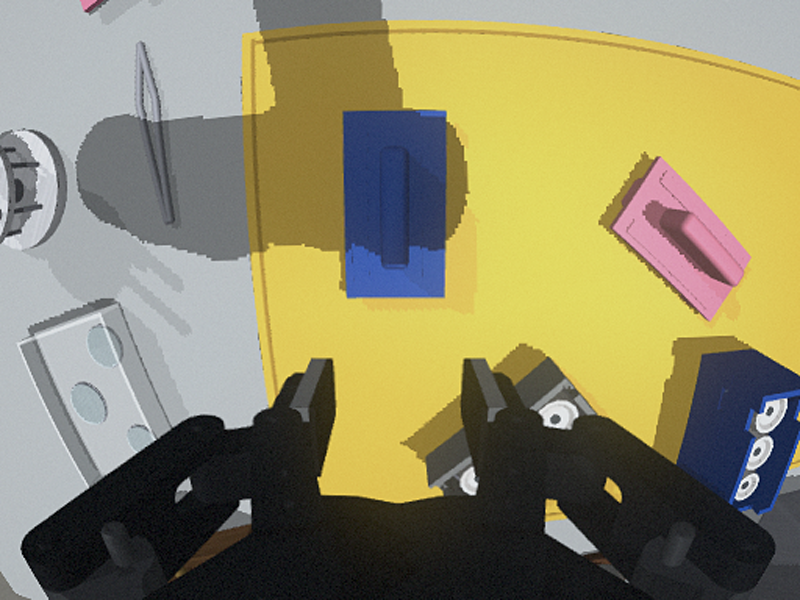

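The blue lid is at (395,205), bar in the middle, clear of neighbours. Centre (467.5,−215.7), −3.4°.

```bash
python3 -m handwheel '[[0.049,-0.001,0,0,0,0,0],[0.049,-0.001,0.05,0,0,0,0],[0.049,-0.001,0.1,0,0,0,0],[0.049,-0.001,0.125,0,0,0,0],[0.049,-0.001,0.145,0,0,0,0],[0.049,-0.001,0.145,0,0,0,0],[0.049,-0.001,0.145,0,0,0,-1],[0.049,-0.001,0.145,0,0,0,-1],[0.049,-0.001,0.145,0,0,0,-1],[0.049,-0.001,0.145,0,0,0,-1]]'
python3 -m handwheel '[[0,0,0,0,0,0,-1],[0,0,0,0,0,0,-1]]'
```

```text
clock: 14.18
position: [468.3, -215.9, 22.4]
ee_rot: [0.031, 1.0, -0.0, 0.001]
contact_force: [0.4, 1.2, 5.5]
gripper_width: 15.2
grasp_force: 59.4
clock: 14.42
position: [468.3, -215.9, 22.4]
ee_rot: [0.031, 1.0, -0.0, 0.001]
contact_force: [-0.6, 3.0, 6.8]
gripper_width: 14.8
grasp_force: 59.4
```

```bash
python3 -m handwheel '[[0,0,-0.02,0,0,0,-1],[0,0,-0.05,0,0,0,-1],[0,0,-0.1,0,0,0,-1],[0,0,-0.145,0,0,0,-1],[0,0,-0.145,0,0,0,-1],[0,0,-0.145,0,0,0,-1],[0,0,-0.145,0,0,0,-1]]'
cat > held.py <<'E'
from h import *
st=read_state();im,d=get_image("wrist");W=wristworld(im,d,st);Rm=R.from_quat(st["ee_rot"]).as_matrix()
cv2.imwrite('pics/held2.png',cv2.resize(im,(800,600)))
T=(W-st["position"])@Rm;h=cv2.cvtColor(im,cv2.COLOR_BGR2HSV)
b=(d>0)&(h[...,0]>105)&(h[...,0]<130)&(h[...,1]>60)&(T[...,0]>0)&(T[...,0]<70)&(abs(T[...,1])<45)&(T[...,2]>0)&(T[...,2]<12)
p=T[b];print(len(p),st['position'],'z',np.median(p[:,2]))
f=np.linalg.lstsq(np.c_[p[:,:2],np.ones(len(p))],p[:,2],rcond=None)[0];print('plane tilt deg',np.degrees(f[:2]))
print('x end',np.percentile(p[:,0],[98,99.5]))
ends=[(y,np.percentile(s[:,0],98)) for y in range(-28,29,4) if len(s:=p[abs(p[:,1]-y)<2])>20];print('end deg',np.degrees(np.polyfit(*zip(*ends),1)[0]))
for a in(5,20,35,50):
    q=p[abs(p[:,0]-a)<6]
    if len(q)>20:print(a,np.percentile(q[:,1],[1,99]),np.percentile(q[:,1],[1,99]).mean())
E
python3 held.py
```

```text
clock: 15.3
position: [466.1, -215.6, 164.6]
ee_rot: [0.031, 1.0, 0.0, -0.002]
contact_force: [0.7, -0.2, -1.0]
gripper_width: 15.4
grasp_force: 58.6
11199 [ 466.11836529 -215.6350019   164.61530049] z 5.61798401223024
plane tilt deg [0.49324411 0.00899053]
x end [59.83660242 60.5078799 ]
end deg 0.1066147384378376
5 [-31.14385187  31.66768217] 0.26191514999782406
20 [-30.94642414  31.67135913] 0.362467492818622
35 [-30.74978271  31.5233152 ] 0.3867662447600111
50 [-30.80841138  31.37265332] 0.2821209690890676
```

View pics/held2.png

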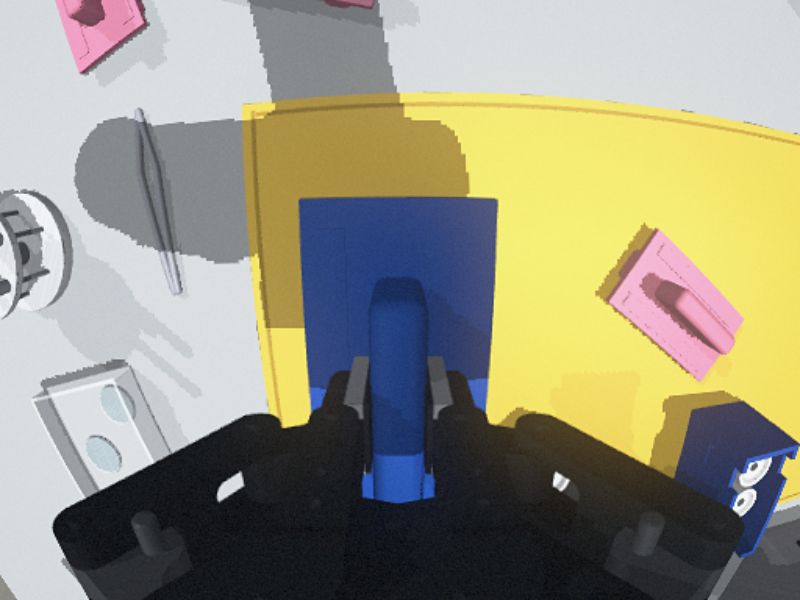

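The lid is held level: plate spans x 300–497 with its near end at row 198, centred in the tool within 0.4 mm. I'll carry it over the stack.

```bash
python3 -m handwheel '[[-0.02,0.034,0,0,0,-0.028,-1],[-0.05,0.085,0,0,0,-0.028,-1],[-0.08,0.136,0,0,0,-0.028,-1],[-0.11,0.187,0,0,0,-0.028,-1],[-0.14,0.238,0,0,0,-0.028,-1],[-0.16,0.272,0,0,0,-0.028,-1],[-0.1706,0.2897,0,0,0,-0.028,-1],[-0.1706,0.2897,0.03,0,0,-0.028,-1],[-0.1706,0.2897,0.046,0,0,-0.028,-1],[-0.1706,0.2897,0.046,0,0,-0.028,-1]]'
python3 -m handwheel '[[0,0,0,0,0,0,-1],[0,0,0,0,0,0,-1]]'
python3 -c "
from h import *
s=read_state();print(s['position'],np.degrees(np.arctan2(*R.from_quat(s['ee_rot']).as_matrix()[[1,0],[0,0]])))"
python3 faces.py '[(12,34),(58,74),(102,116)]'
```

```text
clock: 16.6
position: [654.3, 61.6, 118.3]
ee_rot: [0.018, 1.0, -0.001, -0.002]
contact_force: [0.3, -0.6, -0.4]
gripper_width: 15.0
grasp_force: 58.7
clock: 16.85
position: [656.2, 62.5, 121.7]
ee_rot: [0.017, 1.0, 0.0, 0.001]
contact_force: [0.5, -1.0, -1.1]
gripper_width: 15.3
grasp_force: 58.7
[656.20816961  62.50437121 121.67179665] 178.02033634318752
[656.20816961  62.50437121 121.67179665]
side (12, 34) yface 30.36 343 0.28 xface -60.02 197
side (58, 74) yface 30.6 267 -0.03 xface -60.18 155
side (102, 116) yface 30.11 100 -0.13 xface -59.54 29
scene (12, 34) yface 29.73 277 0.2 xface  0
scene (58, 74) yface 30.18 210 0.29 xface -54.55 19
scene (102, 116) yface 28.67 119 0.14 xface -55.34 13
```

```bash
python3 -m handwheel '[[0.0003,0.0004,0.005,0,0,0,-1],[0.0003,0.0004,0.01,0,0,0,-1],[0.0003,0.0004,0.014,0,0,0,-1],[0.0003,0.0004,0.016,0,0,0,-1],[0.0003,0.0004,0.0175,0,0,0,-1],[0.0003,0.0004,0.0175,0,0,0,-1]]'; for i in 1 2; do python3 -m handwheel '[[0,0,0.0005,0,0,0,-1],[0,0,0.001,0,0,0,-1],[0,0,0.0015,0,0,0,-1],[0,0,0.0015,0,0,0,-1]]' | grep -E 'pos|cont'; done
```

```text
clock: 17.9
position: [655.3, 63.1, 102.8]
ee_rot: [0.017, 1.0, -0.0, -0.0]
contact_force: [-0.4, -0.2, -0.9]
gripper_width: 14.7
grasp_force: 58.7
position: [655.3, 63.1, 101.3]
contact_force: [0.0, 0.2, 0.1]
position: [655.3, 63.1, 99.7]
contact_force: [-0.1, -0.2, -1.1]
```

```bash
for i in 1 2 3; do python3 -m handwheel '[[0,0,0.0003,0,0,0,-1],[0,0,0.0007,0,0,0,-1],[0,0,0.0007,0,0,0,-1]]' | grep -E 'pos|cont'; done
```

```text
position: [655.3, 63.1, 99.1]
contact_force: [1.2, -0.0, -0.8]
position: [655.3, 63.1, 98.6]
contact_force: [-0.6, 0.6, 0.3]
position: [655.3, 63.1, 98.5]
contact_force: [-1.7, 0.7, 5.5]
```

Contact at z 98.5, the home height. I'll ease off, release, rise and check.

```bash
python3 -m handwheel '[[0,0,-0.0006,0,0,0,-1],[0,0,-0.0006,0,0,0,0],[0,0,-0.0006,0,0,0,0],[0,0,-0.0006,0,0,0,0],[0,0,-0.02,0,0,0,0],[0,0,-0.06,0,0,0,0],[0,0,-0.12,0,0,0,0],[-0.05,0,-0.12,0,0,0,0],[-0.05,0,-0.12,0,0,0,0],[-0.05,0,-0.12,0,0,0,0]]'
python3 -m handwheel '[[0,0,0,0,0,0,0],[0,0,0,0,0,0,0]]'
python3 faces.py '[(12,34),(58,74),(84,92)]'
python3 - <<'E'
from h import *
W,im=rim('end',655.5,63,86,99)
im2,d=get_image('side');c=cv2.resize(im2[170:290,100:220],(480,480),interpolation=cv2.INTER_CUBIC)
cv2.imwrite('pics/endc.png',c)
E
```

```text
clock: 21.28
position: [704.6, 61.2, 216.3]
ee_rot: [0.017, 1.0, -0.0, -0.001]
contact_force: [-0.9, -0.3, -0.4]
gripper_width: 42.7
grasp_force: 0.0
clock: 21.52
position: [704.8, 61.4, 218.0]
ee_rot: [0.017, 1.0, -0.0, 0.0]
contact_force: [-0.4, 0.6, 0.4]
gripper_width: 42.7
grasp_force: 0.0
[704.7539788   61.44968983 218.01011954]
side (12, 34) yface 30.44 343 0.17 xface -60.03 199
side (58, 74) yface 30.58 270 -0.09 xface -59.92 155
side (84, 92) yface 30.88 134 0.23 xface -60.52 69
scene (12, 34) yface 29.88 265 -0.5 xface  0
scene (58, 74) yface 30.5 205 0.31 xface  0
scene (84, 92) yface 29.89 116 -0.31 xface -55.31 22
pos [705.2  61.4 217.9] toolx deg 178.04
rect 654.3870849609375 63.48979949951172 64.84492492675781 120.30701446533203 deg -1.814727783203125 trim centre [654.5  63.6] size [119.1  63.4] n 7552 z 92.8
walls [(np.float64(-0.24), np.float64(-28.0), 956), (np.float64(-0.1), np.float64(28.09), 950)]
```

View pics/endc.png

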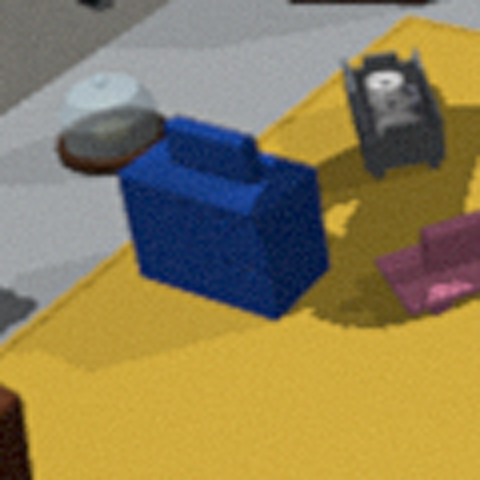

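The side crop shows the stack closed with no gap, faces flush, the robot clear and the lid top at 92.8 mm (93 when home).

```bash
python3 -c "
from bench import *
print(job_done())"
```

```text
the job is handed in; nothing more can be done
None
```

The blue die set is packed: the die tray and then the lid are both seated fully home on the base tray, which stands where it was. The grey tray and everything else were left alone, and the job was handed in at about 22 s.

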